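# Show the customer the small tomme in the display case

## Robot

A 7-joint arm with a two-finger parallel gripper is mounted at the origin on the work surface; the furniture and walls round the work are solid. World frame = base frame: x ahead of the robot, y to its left, z up, the work surface at z = 0. Lengths are in m, angles in rad, forces in N, time in s.
With the tool pointing down it reaches from about 0.425 to 0.95 m from the base axis. Payload 4.7 kg.
Tool frame: the origin (TCP) lies on the centre line of the jaws, within the pads' length; the fingertips stand 11 mm ahead of it and the grasp point (between the pads) lies 8 mm behind it; x points along the fingers, y is the direction in which the jaws open and shut, and the axes are right-handed (so a half turn about x gives the same grasp; the last joint's range is limited). The gripper opens to 87 mm and grips with 3 to 60 N. Pads are 19 mm wide; open, the fingers measure 117 mm over their backs; the gripper's body (75 mm by 190 mm) begins 51 mm behind the grasp point.
Start: joints at [-1.192, 0.469, -0.049, 1.532, 0.024, 1.141, -0.082], TCP at [0.268, 0.62, 0.234] pointing down, gripper open.
Joint ranges: [-2.59, 2.59], [-0.33, 1.99], [-1.39, 1.29], [0.1, 2.45], [-1.04, 4.18], [0.21, 1.99], [-2.66, 2.66]. Speed limits (rad/s): [2.57, 2.57, 3.14, 3.14, 3.14, 3.14, 3.14].

## Interface

Orientations are given as [roll, pitch, yaw] about the fixed x, y, z axes, in that order (R = Rz(yaw) Ry(pitch) Rx(roll)).
In Python, from plant import ctrl gives the robot as it stands. The module is installed in compiled form; this text tells all that it offers.
- The arm moves only by the tool play_rows, never from a script. Its argument "rows" is a list of rows, each a list of 3 entries, a list of its own where there are three numbers: the opening in per cent of the stroke, from 0 (shut) to 100 (fully open), then the shift along the tool's x, y, z in mm, then the turn, a rotation vector about the tool's x, y, z in degrees. A call has 1 to 12 rows; each row shifts and turns the commanded pose from where the row before left it, along the tool's axes as they then stand; what a row does not reach is not made up. A row lasts 1/8 s, in which the tool goes at most 62.5 mm and 10.7 degrees, less where a joint would pass 70% of its speed; a pose out of reach is approached as far as the arm can. A call with a gripper value outside its range is refused whole. The fingers move at their own pace and stop on an object; "force" is the grip in N (left out, the last holds). Time passes only in rows, so rows that do not move let the fingers close. It gives the time, the measured TCP pose, the force and the opening at its end, in the units of the state.
- ctrl.get_state(): the state, without advancing time (a new reading comes with each control period).
- ctrl.get_image(name): name is "scene" or "top" or "wrist"; returns the picture (400x640x3 uint8, red, green, blue); there is no depth.
- ctrl.camera_model(name): a dict with "mtx" (3x3 intrinsics, pixels), "rvec" (rotation vector, rad) and "tvec" (3), from world to camera coordinates, as OpenCV has them. Camera axes: x right, y down, z forward; pixel columns grow to the right and rows downward; lengths in m; the calibration is good to about 2 mm. The wrist camera is an equidistant fisheye: a pixel r from the principal point sees the ray r / f radians off the axis. A picture is of the moment at which its call begins: read the wrist's pose just before it. camera_model takes no time and is no camera call; for the wrist camera it gives the pose at the moment of the call.
- ctrl.hand_in(): hands the job in, once; it reports no verdict.
The state is a dict: "t": time; "joint_pos": joint angles; "qvel": joint speeds; "effort": joint torques, N m; "position": TCP position; "eef_rot": TCP orientation; "force": force on the tool from outside, world axes, zero at the start; "torque": the same for the moment, N m; "gripper_width": finger opening in m.
Only numpy, scipy, OpenCV 4.12 (cv2) and the standard library are available. Lean on these libraries where they do the work, as an engineer would, in place of code of your own. Each camera call takes 0.05 s, during which the arm holds its last target. There are 200 camera calls.

## Task

A customer wants to know which cheese in the counter case is the small brown tomme. Push open the sliding wire-grid lid over the half of the case where it lies, point it out by holding your fingertips about one centimetre above the middle of its top, without touching it, and stay there for two seconds; then push that lid fully shut again so the cheeses stay covered. Nothing needs gripping or lifting: leave the other lid as it is, touch none of the cheeses in the case, and disturb nothing on the counter.

Things in the scene. Friction and masses are not known exactly. Their poses are not given: they have to be found in the camera images.
- case: cheese case with steel wire sides on a beech base, white floor, 270 x 430 mm, 121 mm high with its rails, fixed. Origin: centre of the underside; x to the back, y along its length to the left, z up. Floor at 20 mm. Lids of steel wire grid slide along y past each other: left one (over y > 0) 113 to 117 mm high, right one (y < 0) 104 to 108 mm. A cheese lies in each quarter, about 55 mm in x and 125 mm in y from the middle
- left_panel (a joint): how far the left (upper) lid is open, m: 0 shut against the left end, 0.12 fully open (slid towards the case's -y, over the right lid; then about 115 mm of the case's left end is open). It may start a little ajar. Runs with about 1.5 N of friction and stays where it is left
- right_panel (a joint): how far the right (lower) lid is open, m: 0 shut against the right end, 0.12 fully open (slid towards the case's +y, under the left lid; then about 115 mm of the case's right end is open). It may start a little ajar. Runs with about 1.5 N of friction and stays where it is left
- left_pull (a point): on the left lid, its pull: a black rectangular cup, open above, near the left end, outside 72 mm (case x) by 60 mm (case y), inside 60 by 48 mm, walls 16 mm high, closed bottom level with the lid. Push it sideways with shut fingertips inside it or against its outside. This point: middle of the cup, at rim height, 16 mm above the lid
- right_pull (a point): on the right lid, its pull: a black rectangular cup, open above, near the right end, outside 72 mm (case x) by 60 mm (case y), inside 60 by 48 mm, walls 16 mm high, closed bottom level with the lid. Push it sideways with shut fingertips inside it or against its outside. This point: middle of the cup, at rim height, 16 mm above the lid
- small_tomme: the small brown tomme: round brown cheese, 86 mm across, 59 mm high; loose, in one of the four quarters of the case. Origin: centre of the underside
- goat_cube: white goat cheese, a rounded cube of 62 mm, in the case. Origin: centre of the underside
- yellow_block: pale yellow block of cheese, 50 x 52 x 54 mm high, in the case. Origin: centre of the underside
- pink_wedge: wedge of cheese with a pink rind, 105 x 92 mm, 46 mm high, in the case. Origin: centre of the underside
- white_drum: white drum-shaped cheese, 98 mm across, 67 mm high, loose on the counter behind the case. Origin: centre of the underside
- white_drum_2: a second such drum, 98 mm across, 67 mm high, on the counter. Origin: centre of the underside
- orange_ball: orange waxed ball cheese, 131 mm across, 72 mm high, on the counter right of the case. Origin: centre of the underside

How it is judged:
On the way, in this order (a step that is already met when the one before it is completed fails the run):
1. the lid over the small tomme's half is pushed open by at least 70 mm (((y of small_tomme in the frame of case above 0 m and value of joint left_panel above 0.07 m) or (y of small_tomme in the frame of case below 0 m and value of joint right_panel above 0.07 m))), for 0.2 s.
2. the fingertips point at the small tomme: the grasp point (about 19 mm behind the tips) within 25 mm of its axis and 11 to 46 mm above its top, touching nothing, for 1.5 s (horizontal distance between the grasp point and small_tomme below 0.025 m and z of the grasp point in the frame of small_tomme between 0.07 and 0.105 m and contact force between the fingers and anything else below 0.2 N), for 1.5 s.
At the end, for the whole second after the job is handed in: The lid that was opened is shut again to within 8 mm, the other lid is within 20 mm of where it was, the four cheeses in the case lie within 10 mm and the things on the counter within 20 mm of where they were (((y of small_tomme in the frame of case above 0 m and value of joint left_panel below 0.008 m) or (y of small_tomme in the frame of case below 0 m and value of joint right_panel below 0.008 m)) and ((y of small_tomme in the frame of case above 0 m and distance of right_pull from where it was at the start of the episode below 0.02 m) or (y of small_tomme in the frame of case below 0 m and distance of left_pull from where it was at the start of the episode below 0.02 m)) and distance of each of small_tomme, goat_cube, yellow_block, pink_wedge from where it was at the start of the episode below 0.01 m and distance of each of white_drum, white_drum_2, orange_ball from where it was at the start of the episode below 0.02 m); the robot touches nothing.
It fails at once if a cheese in the case is touched by the robot (contact force between any of the fingers, the arm and small_tomme above 0.5 N or contact force between any of the fingers, the arm and goat_cube above 0.5 N or contact force between any of the fingers, the arm and yellow_block above 0.5 N or contact force between any of the fingers, the arm and pink_wedge above 0.5 N).
It fails at once if a cheese in the case is moved or lifted by more than 10 mm (distance of any of small_tomme, goat_cube, yellow_block, pink_wedge from where it was at the start of the episode above 0.01 m).
It fails at once if the other lid is moved by more than 20 mm (not ((y of small_tomme in the frame of case above 0 m and distance of right_pull from where it was at the start of the episode below 0.02 m) or (y of small_tomme in the frame of case below 0 m and distance of left_pull from where it was at the start of the episode below 0.02 m))).
It fails at once if something on the counter is moved by more than 20 mm (distance of any of white_drum, white_drum_2, orange_ball from where it was at the start of the episode above 0.02 m).
It also fails if it takes over 58 s, if anything falls off the work surface, if the arm or the gripper's body presses on something with over 40 N, if the wrist force passes 120 N, or if a joint passes its speed limit or range.

## Working session

There is one attempt and no reset: what is moved stays moved. The work goes in short steps, Python scripts to look and compute and a tool call to move; the robot and the scene stay as the last step left them, time stands still between calls to the robot, and variables do not carry over. Pictures are saved under pics/ and viewed, about 8 in all and at most 12, crops included, and the job is handed in when it is done.

Besides the shell and the picture viewer there is one more tool, called after "Emit:" as name([rows], argument=value, ...), one row to a line, values as JSON. play_rows: Moves the arm, as the interface text tells. Its arguments: {"type":"object","properties":{"rows":{"type":"array","items":{"type":"array"}},"force":{"type":"number"}},"required":["rows"]}

```bash
mkdir -p pics
cat > h.py <<'E'
import numpy as np, cv2
from plant import ctrl
def cam(n):
    m=ctrl.camera_model(n); R=cv2.Rodrigues(np.array(m["rvec"],float))[0]
    return np.array(m["mtx"]),R,np.array(m["tvec"]).ravel()
def save(n,f):
    c=cam(n) if n=="wrist" else None
    im=ctrl.get_image(n); cv2.imwrite("pics/"+f,im[:,:,::-1]); return c
def at_z(n,px,z,c=None):
    K,R,t=c or cam(n); out=[]
    for (u,v) in px:
        a=np.array([(u-K[0,2])/K[0,0],(v-K[1,2])/K[1,1]])
        if n=="wrist":
            r=np.hypot(*a); d=np.array([*(a/r*np.sin(r)),np.cos(r)])
        else: d=np.array([*a,1])
        d=R.T@d; o=-R.T@t; out.append(o+d*(z-o[2])/d[2])
    return np.array(out)
E
python3 - <<'E'
from h import *
np.set_printoptions(precision=4,suppress=True)
save("top","top1.png"); save("scene","sc1.png")
s=ctrl.get_state(); print(s["t"],s["position"],s["eef_rot"],s["force"])
for n in("top","scene","wrist"):
    K,R,t=cam(n); print(n,K[0,0],-R.T@t,R[2])
E
```

```text
0.1 [0.2675 0.6192 0.2326] [-1.5413  1.5691 -1.949 ] [ 0.1155 -0.6129  0.5549]
top 455.57088496232 [0.3692 0.0528 1.2006] [ 0.1896 -0.0137 -0.9818]
scene 405.33145709702194 [ 0.2633 -0.6918  0.6848] [ 0.344   0.7356 -0.5836]
wrist 309.70691628693146 [0.1996 0.6493 0.3825] [ 0.2455 -0.1072 -0.9634]
```

View pics/top1.png

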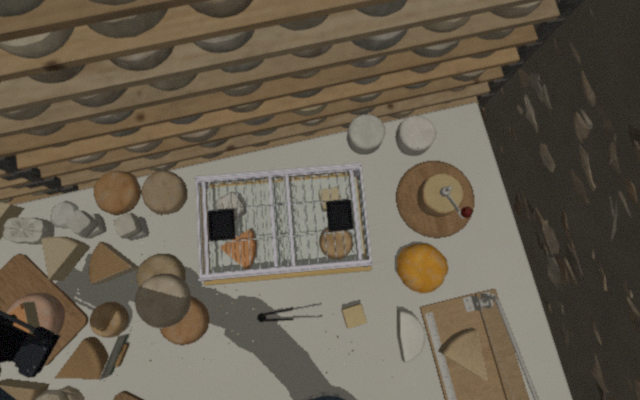

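View pics/sc1.png

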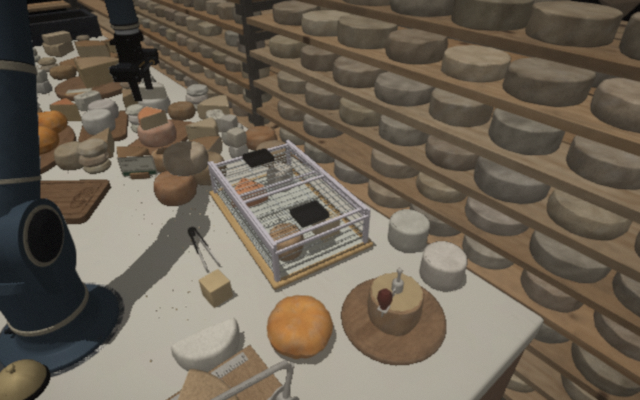

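The top view shows the tomme at about (336,243), in the right front quarter. The right pull is at about (340,215) and the left pull at (221,224). I'll enlarge the case.

Run:
```python
import cv2
im=cv2.imread("pics/top1.png")[150:290,185:385]
cv2.imwrite("pics/c1.png",cv2.resize(im,None,fx=4,fy=4,interpolation=cv2.INTER_CUBIC))
```

```text
(no output)
```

View pics/c1.png

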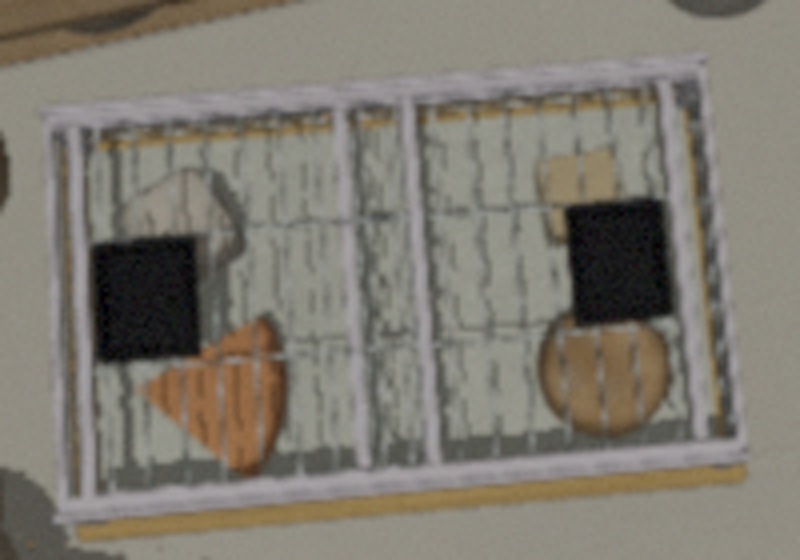

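Run:
```python
from h import *
np.set_printoptions(precision=4,suppress=True)
f=lambda P:[(185+a/4,150+b/4) for a,b in P]
c=at_z("top",f([(42,108),(705,60),(745,450),(65,520)]),.121)
print("case",c,c.mean(0),[np.linalg.norm(c[i]-c[i-1]) for i in range(4)])
d=(c[0]-c[1])+(c[3]-c[2]); yaw=np.arctan2(-d[0],d[1]); print("yaw of case",yaw,np.degrees(yaw))
Rm=np.array([[np.cos(yaw),np.sin(yaw)],[-np.sin(yaw),np.cos(yaw)]]); o=c.mean(0)[:2]
inc=lambda p:(p[:,:2]-o)@Rm.T
r=at_z("top",f([(567,208),(663,200),(672,318),(578,325)]),.123); print("rp",r.mean(0),inc(r),inc(r).mean(0))
l=at_z("top",f([(95,242),(193,237),(200,355),(100,362)]),.132); print("lp",l.mean(0),inc(l).mean(0))
t=at_z("top",f([(603,368),(540,368),(668,368)]),.079); print("tomme",t,inc(t))
b=at_z("top",f([(663,95),(705,435)]),.11); print("right lid end bar",inc(b))
print(inc(at_z("top",[(366,130)],.067)), inc(at_z("top",[(422,267)],.04)))
```

```text
case [[ 0.6227  0.341   0.121 ]
 [ 0.6661 -0.0609  0.121 ]
 [ 0.4295 -0.087   0.121 ]
 [ 0.3778  0.3083  0.121 ]] [0.524  0.1253 0.121 ] [np.float64(0.24714087302295173), np.float64(0.4042656962227456), np.float64(0.23803420228302052), np.float64(0.3986681193387126)]
yaw of case 0.11861902100590357 6.796369273611932
rp [ 0.5386 -0.0111  0.123 ] [[ 0.0341 -0.1087]
 [ 0.0339 -0.1668]
 [-0.0377 -0.1647]
 [-0.0369 -0.1086]] [-0.0016 -0.1372]
lp [0.5071 0.2675 0.132 ] [0.     0.1432]
tomme [[ 0.4794 -0.0045  0.079 ]
 [ 0.4783  0.0343  0.079 ]
 [ 0.4806 -0.0446  0.079 ]] [[-0.0597 -0.1236]
 [-0.0562 -0.085 ]
 [-0.0632 -0.1636]]
right lid end bar [[ 0.1019 -0.175 ]
 [-0.1076 -0.1784]]
[[ 0.2261 -0.2318]] [[-0.1386 -0.3377]]
```

```bash
cat >> h.py <<'E'
from scipy.spatial.transform import Rotation as Ro
yaw=.1186; o=np.array([.524,.1253])
X=np.array([np.cos(yaw),np.sin(yaw),0]); Y=np.array([-X[1],X[0],0])
def w(x,y,z): return np.array([*(o+x*X[:2]+y*Y[:2]),z])
def rows(p,s=-1):
    """shift (tool axes, mm) and rotvec deg to reach TCP p with tool y = s*case x, tool x down"""
    st=ctrl.get_state(); R=Ro.from_euler("xyz",st["eef_rot"]).as_matrix()
    T=np.column_stack([[0,0,-1],s*X,np.cross([0,0,-1],s*X)])
    return np.round(R.T@(p-st["position"])*1000,1),np.round(np.degrees(Ro.from_matrix(R.T@T).as_rotvec()),2)
def show():
    st=ctrl.get_state(); p=st["position"]; d=p[:2]-o
    print("t",st["t"],"pos",np.round(p,4),"case xy",np.round([d@X[:2],d@Y[:2]],4),"F",np.round(st["force"],2),"w",st["gripper_width"])
E
python3 - <<'E'
from h import *
np.set_printoptions(precision=4,suppress=True)
st=ctrl.get_state(); print(Ro.from_euler("xyz",st["eef_rot"]).as_matrix())
print("s=+1",rows(w(-.0016,-.137,.20),1)); print("s=-1",rows(w(-.0016,-.137,.20),-1))
f=lambda P:[(185+a/4,150+b/4) for a,b in P]
for z,P in((.115,[(418,275),(428,275),(409,275),(75,310)]),(.106,[(350,275),(690,275),(670,275)])):
    q=at_z("top",f(P),z)[:,:2]-o; print(z,q@X[:2],q@Y[:2])
E
```

```text
[[-0.0006  0.3965  0.918 ]
 [-0.0016  0.918  -0.3965]
 [-1.     -0.0017  0.0001]]
s=+1 (array([  33.4, -470.9,  498.8]), array([59.84,  0.05,  0.09]))
s=-1 (array([  33.4, -470.9,  498.8]), array([-120.16,   -0.1 ,    0.06]))
0.115 [ 0.0026  0.0021  0.0031 -0.0004] [-0.0159 -0.0219 -0.0106  0.1893]
0.106 [ 0.0076 -0.0105 -0.0095] [ 0.0253 -0.1801 -0.168 ]
```

Run:
```python
from h import *
np.set_printoptions(precision=1,suppress=True)
st=ctrl.get_state();R=Ro.from_euler("xyz",st["eef_rot"]).as_matrix();n=12
D=R.T@(w(-.0016,-.137,.20)-st["position"])*1000; D[0]=0
Q=[Ro.from_rotvec([np.radians(60/n*k),0,0]).as_matrix() for k in range(n)]
s=np.linalg.solve(sum(Q),D); print(s,np.linalg.norm(s)*n)
p=st["position"]*1000
for k in range(n): p=p+R@Q[k]@s; print(p[:2],np.hypot(*p[:2]))
```

```text
[  0.  -16.3  57.6] 718.0846412790938
[313.8 581.4] 660.6667420145353
[356.7 539.6] 646.8872066727279
[395.8 494.3] 633.2716745058754
[430.8 445.8] 619.937949820973
[461.4 394.4] 607.0093674484466
[487.5 340.5] 594.6138808808754
[508.7 284.5] 582.8827515676535
[525. 227.] 571.9487754065931
[536.2 168.2] 561.9440024155099
[542.2 108.6] 552.9969415263682
[543.   48.8] 545.2292958452704
[538.6 -10.9] 538.752342265744
```

Emit:
play_rows([
  [0, [-20, -16.3, 57.6], [5, 0, 0]],
  [0, [-20, -16.3, 57.6], [5, 0, 0]],
  [0, [0, -16.3, 57.6], [5, 0, 0]],
  [0, [0, -16.3, 57.6], [5, 0, 0]],
  [0, [0, -16.3, 57.6], [5, 0, 0]],
  [0, [0, -16.3, 57.6], [5, 0, 0]],
  [0, [0, -16.3, 57.6], [5, 0, 0]],
  [0, [0, -16.3, 57.6], [5, 0, 0]],
  [0, [10, -16.3, 57.6], [5, 0, 0]],
  [0, [10, -16.3, 57.6], [5, 0, 0]],
  [0, [10, -16.3, 57.6], [5, 0, 0]],
  [0, [0, -16.3, 57.6], [5, 0, 0]],
], force=20)

```text
t: 1.6
position: [0.5378, -0.0115, 0.242]
eef_rot: [-1.537, 1.569, -2.995]
force: [0.3, 0.1, 0.7]
gripper_width: -0.0001
```

Emit:
play_rows([
  [0, [0, 0, 0], [0, 0, 0]],
  [0, [0, 0, 0], [0, 0, 0]],
])

```text
t: 1.85
position: [0.5385, -0.009, 0.2429]
eef_rot: [-2.722, 1.57, 2.107]
force: [0.8, -0.2, 0.4]
gripper_width: 0.0004
```

Run:
```python
from h import *
show(); print(rows(w(-.0016,-.137,.20),1))
c=save("wrist","w1.png"); import pickle; pickle.dump(c,open("w1.pkl","wb")); print(-c[1].T@c[2])
```

```text
t 1.85 pos [ 0.5385 -0.009   0.2429] case xy [-0.0015 -0.1351] F [ 0.76 -0.21  0.37] w 0.0003879332630441642
(array([42.9, -0. ,  2. ]), array([-0.13, -0.05,  0.02]))
[0.52937979 0.0645835  0.39288815]
```

View pics/w1.png

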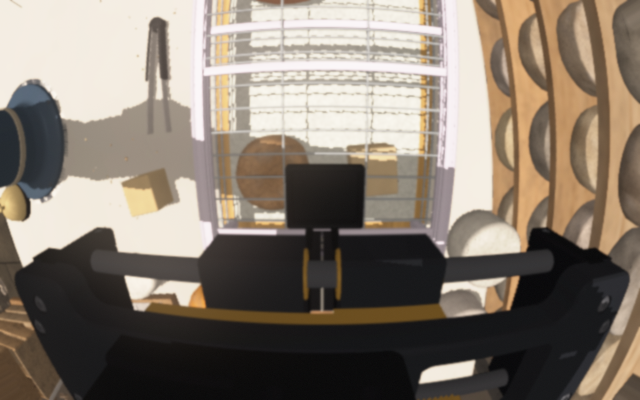

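Run:
```python
from h import *; import pickle
np.set_printoptions(precision=4,suppress=True)
c=pickle.load(open("w1.pkl","rb"))
def P(n,z,px):
    q=at_z("wrist",px,z,c)[:,:2]-o; print(n,np.column_stack([q@X[:2],q@Y[:2]]).tolist())
P("cup +y edge",.123,[(288,165),(363,165)])
P("tomme L,R, top",.07,[(236,172),(309,172),(272,136)])
P("tommebot",.079,[(272,210)])
P("left lid bar",.115,[(325,64),(325,75)])
P("rails x",.121,[(196,180),(452,180)])
```

```text
cup +y edge [[-0.03177329335765832, -0.10473833338181172], [0.034645162125500964, -0.10485707018078563]]
tomme L,R, top [[-0.0951195669476773, -0.12009920416493748], [-0.015464763789766958, -0.12104855216192788], [-0.05391531146689622, -0.08221671202423755]]
tommebot [[-0.055402967808376745, -0.16038594468886805]]
left lid bar [[0.0011928585859101782, -0.014809974073067155], [0.0011642448203577857, -0.0248968402411627]]
rails x [[-0.12128703465684633, -0.11758307430007232], [0.12220105852716438, -0.11815692876380986]]
```

The wrist view agrees: the cup's +y edge is at row 165 (case y ≈ -0.105), the tomme is at case (-0.055, -0.121), and the left lid's end bar is at row 75 (y ≈ -0.025). That leaves about 80 mm before the cup meets the left lid, so I'll open by about 73 mm. Going down into the cup.

Emit:
play_rows([
  [0, [40, 0, 0], [0, 0, 0]],
  [0, [40, 0, 0], [0, 0, 0]],
  [0, [25, 0, 0], [0, 0, 0]],
  [0, [11, 0, 0], [0, 0, 0]],
  [0, [0, 0, 0], [0, 0, 0]],
])

```text
t: 2.52
position: [0.5386, -0.0085, 0.1268]
eef_rot: [-1.903, 1.57, 2.927]
force: [0.0, -0.3, -1.0]
gripper_width: 0.0005
```

Emit:
play_rows([
  [0, [0, 0, -6], [0, 0, 0]],
  [0, [0, 0, -6], [0, 0, 0]],
  [0, [0, 0, -6], [0, 0, 0]],
  [0, [0, 0, -6], [0, 0, 0]],
  [0, [0, 0, -6], [0, 0, 0]],
  [0, [0, 0, 0], [0, 0, 0]],
])

```text
t: 3.28
position: [0.5348, 0.0213, 0.127]
eef_rot: [-2.447, 1.57, 2.383]
force: [-0.3, -0.2, 0.7]
gripper_width: 0.0004
```

Run:
```python
from h import *
show(); save("top","t2.png")
im=cv2.imread("pics/t2.png")[150:290,185:385]
cv2.imwrite("pics/c2.png",cv2.resize(im,None,fx=4,fy=4,interpolation=cv2.INTER_CUBIC))
```

```text
t 3.275 pos [0.5348 0.0213 0.127 ] case xy [-0.0016 -0.1046] F [-0.27 -0.24  0.67] w 0.00041273945729868825
```

View pics/c2.png

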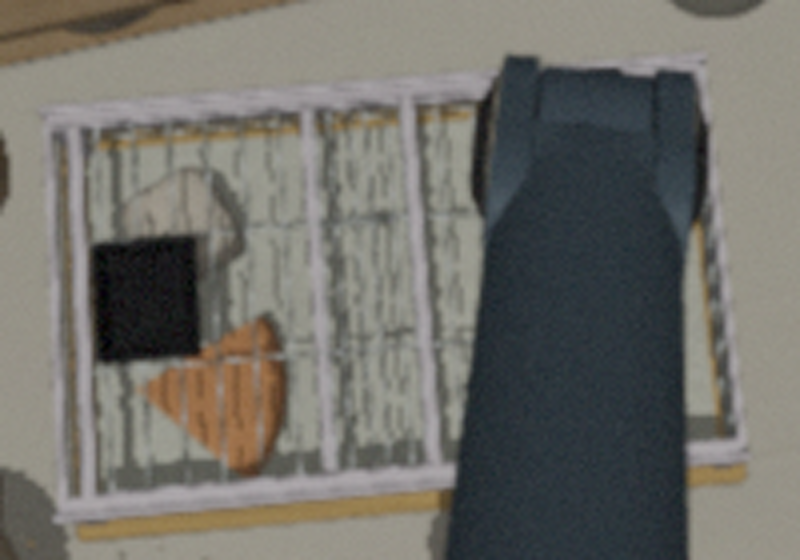

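The right lid's inner bar moved from column 345 to 310 in the crop (about 20 mm), and the left lid hasn't moved. I'll push about 53 mm more.

Emit:
play_rows([
  [0, [0, 0, -7], [0, 0, 0]],
  [0, [0, 0, -7], [0, 0, 0]],
  [0, [0, 0, -7], [0, 0, 0]],
  [0, [0, 0, -7], [0, 0, 0]],
  [0, [0, 0, -7], [0, 0, 0]],
  [0, [0, 0, -7], [0, 0, 0]],
  [0, [0, 0, -6], [0, 0, 0]],
  [0, [0, 0, -4], [0, 0, 0]],
  [0, [0, 0, 0], [0, 0, 0]],
  [0, [0, 0, 4], [0, 0, 0]],
])

```text
t: 4.58
position: [0.5301, 0.0685, 0.1274]
eef_rot: [2.087, 1.569, 0.633]
force: [-0.6, -0.3, -0.1]
gripper_width: 0.0005
```

Emit:
play_rows([
  [0, [-30, 0, 0], [0, 0, 0]],
  [0, [-40, 0, 0], [0, 0, 0]],
  [0, [-40, 0, 0], [0, 0, 0]],
  [0, [0, 0, 30], [0, 0, 0]],
  [0, [0, 0, 30], [0, 0, 0]],
  [0, [0, 0, 0], [0, 0, 0]],
])

```text
t: 5.32
position: [0.5368, 0.0053, 0.2376]
eef_rot: [1.117, 1.569, -0.344]
force: [0.6, 0.5, -0.2]
gripper_width: 0.0004
```

Run:
```python
from h import *
import pickle
show(); c=save("wrist","w2.png"); pickle.dump(c,open("w2.pkl","wb")); print(rows(w(-.055,-.13,.2),1))
```

```text
t 5.325 pos [0.5368 0.0053 0.2376] case xy [-0.0015 -0.1207] F [ 0.6   0.55 -0.2 ] w 0.0004278434195702597
(array([ 37.3, -53.6,  11.6]), array([-0.32, -0.03, -0.04]))
```

View pics/w2.png

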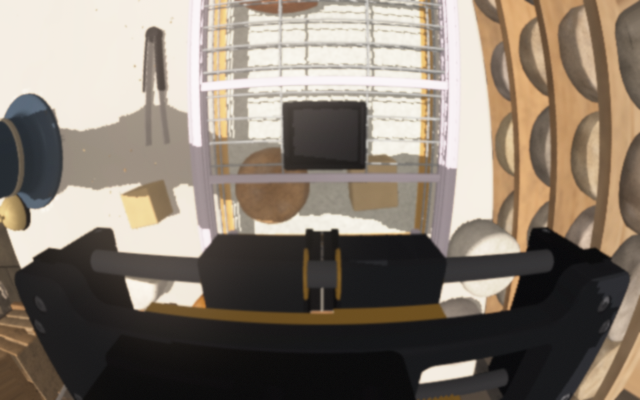

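Run:
```python
from h import *; import pickle
c=pickle.load(open("w2.pkl","rb"))
def P(n,z,px):
    q=at_z("wrist",px,z,c)[:,:2]-o; print(n,np.round(np.column_stack([q@X[:2],q@Y[:2]]),4).tolist())
P("cup",.123,[(284,101),(365,101),(284,169),(365,169)])
P("lid end bar",.106,[(325,173),(325,184)])
P("left lid bar",.115,[(325,80),(325,92)])
P("tomme L,R,T",.07,[(236,186),(308,186),(272,148)]); P("tomme B",.079,[(272,223)])
P("ends base/rail",.121,[(325,233)])
```

```text
cup [[-0.0329, -0.0341], [0.0356, -0.0346], [-0.0344, -0.093], [0.0362, -0.0936]]
lid end bar [[0.0014, -0.1002], [0.0014, -0.1106]]
left lid bar [[0.002, -0.0159], [0.0019, -0.0266]]
tomme L,R,T [[-0.0943, -0.1198], [-0.0162, -0.1209], [-0.0528, -0.0799]]
tomme B [[-0.0552, -0.1588]]
ends base/rail [[0.001, -0.1536]]
```

The lid is about 72 mm further open. Its end bar is at row 184 (y ≈ -0.11), with the tomme centred at about (272,185), case (-0.055,-0.120). I'll point at y = -0.132 to keep clear of the lid's edge.

Emit:
play_rows([
  [0, [0, -27, 6], [0, 0, 0]],
  [0, [0, -27, 5.5], [0, 0, 0]],
  [0, [40, 0, 0], [0, 0, 0]],
  [0, [40, 0, 0], [0, 0, 0]],
  [0, [0, 0, 0], [0, 0, 0]],
])

```text
t: 6.0
position: [0.4821, -0.0083, 0.155]
eef_rot: [-1.624, 1.565, -3.078]
force: [-0.4, 0.4, 0.0]
gripper_width: 0.0006
```

Run:
```python
from h import *
show(); print(rows(w(-.055,-.132,.102),1)); save("scene","s3.png")
im=cv2.imread("pics/s3.png")[110:300,190:400]
cv2.imwrite("pics/c3.png",cv2.resize(im,None,fx=3,fy=3,interpolation=cv2.INTER_CUBIC))
```

```text
t 6.0 pos [ 0.4821 -0.0083  0.155 ] case xy [-0.0575 -0.1277] F [-0.37  0.37  0.  ] w 0.000550465155850659
(array([53. ,  2.8,  4.3]), array([-0.08, -0.02,  0.36]))
```

View pics/c3.png

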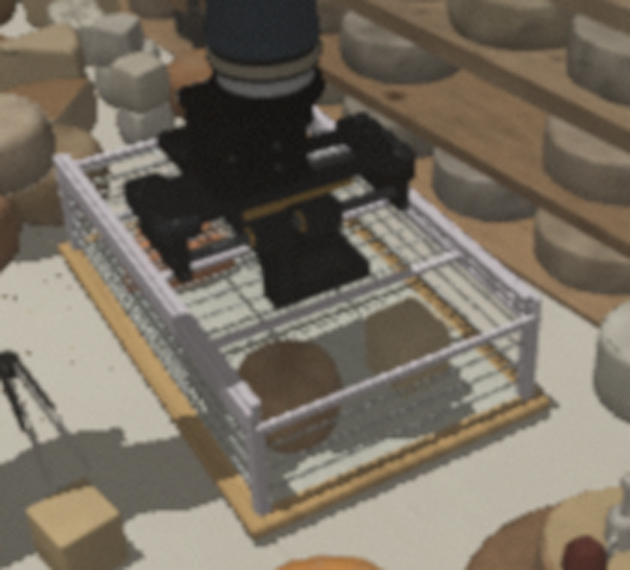

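Run:
```python
from h import *
m=ctrl.camera_model("scene")
p=np.array([[.4821,-.0083,.144],[.4821,-.0083,.144+.07],w(-.055,-.12,.079),w(0,-.0645,.124)])
q=cv2.projectPoints(p,np.array(m["rvec"],float),np.array(m["tvec"],float),np.array(m["mtx"]),None)[0][:,0]
print(np.round((q-[190,110])*3))
```

```text
[[281. 296.]
 [275. 217.]
 [284. 357.]
 [310. 252.]]
```

The projected fingertip (281,296) matches the picture, so the gripper is over the tomme; it only looks as if it's over the cup because of the viewing angle. I'll go down and hold.

Emit:
play_rows([
  [0, [8, 2, 4.5], [0, 0, 0]],
  [0, [20, 0, 0], [0, 0, 0]],
  [0, [16, 0, 0], [0, 0, 0]],
  [0, [8, 0, 0], [0, 0, 0]],
  [0, [0, 0, 0], [0, 0, 0]],
  [0, [0, 0, 0], [0, 0, 0]],
  [0, [0, 0, 0], [0, 0, 0]],
])

```text
t: 6.92
position: [0.4871, -0.0136, 0.1056]
eef_rot: [1.698, 1.57, 0.243]
force: [0.3, -0.1, 0.2]
gripper_width: 0.0005
```

Run:
```python
from h import *
show(); save("scene","s4.png")
im=cv2.imread("pics/s4.png")[160:300,190:400]
cv2.imwrite("pics/c4.png",cv2.resize(im,None,fx=3.5,fy=3.5,interpolation=cv2.INTER_CUBIC))
```

```text
t 6.925 pos [ 0.4871 -0.0136  0.1056] case xy [-0.053  -0.1336] F [ 0.3  -0.12  0.18] w 0.0004927100481560675
```

View pics/c4.png

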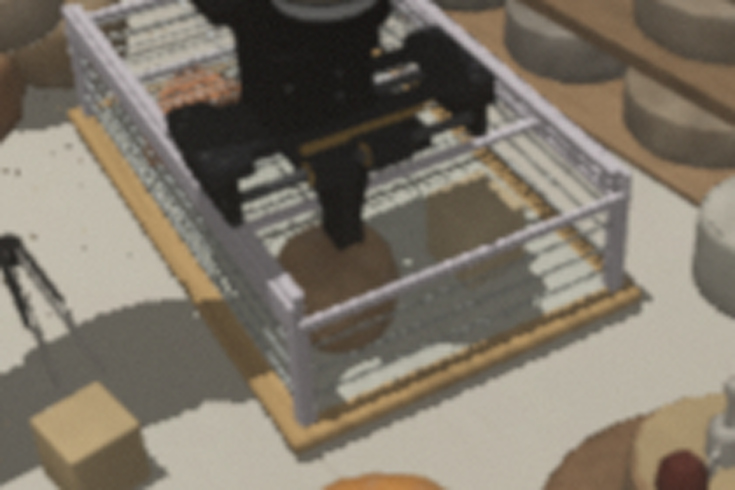

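The tip is at crop (345,245), over the tomme's top (centre about (338,262)), and nothing is touching. I'll lower it 4 mm and hold for over 2 s.

Emit:
play_rows([
  [0, [4, -1, -2], [0, 0, 0]],
  [0, [0, 0, 0], [0, 0, 0]],
  [0, [0, 0, 0], [0, 0, 0]],
  [0, [0, 0, 0], [0, 0, 0]],
  [0, [0, 0, 0], [0, 0, 0]],
  [0, [0, 0, 0], [0, 0, 0]],
  [0, [0, 0, 0], [0, 0, 0]],
  [0, [0, 0, 0], [0, 0, 0]],
  [0, [0, 0, 0], [0, 0, 0]],
  [0, [0, 0, 0], [0, 0, 0]],
  [0, [0, 0, 0], [0, 0, 0]],
  [0, [0, 0, 0], [0, 0, 0]],
])

```text
t: 8.48
position: [0.4855, -0.0117, 0.1011]
eef_rot: [-2.981, 1.571, 1.848]
force: [-0.1, -0.3, -0.1]
gripper_width: 0.0003
```

Emit:
play_rows([
  [0, [0, 0, 0], [0, 0, 0]],
  [0, [0, 0, 0], [0, 0, 0]],
  [0, [0, 0, 0], [0, 0, 0]],
  [0, [0, 0, 0], [0, 0, 0]],
  [0, [0, 0, 0], [0, 0, 0]],
  [0, [0, 0, 0], [0, 0, 0]],
  [0, [0, 0, 0], [0, 0, 0]],
  [0, [0, 0, 0], [0, 0, 0]],
  [0, [0, 0, 0], [0, 0, 0]],
  [0, [0, 0, 0], [0, 0, 0]],
])

```text
t: 9.72
position: [0.4855, -0.0117, 0.1011]
eef_rot: [-3.082, 1.571, 1.746]
force: [-0.6, 0.1, -0.3]
gripper_width: 0.0003
```

Emit:
play_rows([
  [0, [-30, 0, 0], [0, 0, 0]],
  [0, [-40, 0, 0], [0, 0, 0]],
  [0, [-30, 0, 0], [0, 0, 0]],
  [0, [0, 0, 0], [0, 0, 0]],
])

```text
t: 10.22
position: [0.487, -0.0117, 0.2033]
eef_rot: [1.681, 1.565, 0.226]
force: [-0.3, 1.0, -0.3]
gripper_width: 0.0006
```

Run:
```python
from h import *
show(); print(rows(w(0,-.062,.127),1))
```

```text
t 10.225 pos [ 0.487  -0.0117  0.2033] case xy [-0.0529 -0.1317] F [-0.31  0.99 -0.31] w 0.0005761644052416256
(array([ 76.6,  52.3, -69.8]), array([-0.16, -0.03, -0.3 ]))
```

Held about 2.7 s without contact. Back into the cup to push the lid shut.

Emit:
play_rows([
  [0, [0, 26, -35], [0, 0, 0]],
  [0, [0, 26, -35], [0, 0, 0]],
  [0, [30, 0, 0], [0, 0, 0]],
  [0, [30, 0, 0], [0, 0, 0]],
  [0, [16, 0, 0], [0, 0, 0]],
  [0, [0, 0, 0], [0, 0, 0]],
])

```text
t: 10.98
position: [0.528, 0.0634, 0.1237]
eef_rot: [-1.409, 1.567, -2.864]
force: [-0.3, 0.4, 0.5]
gripper_width: 0.0003
```

Emit:
play_rows([
  [0, [0, 0, 6], [0, 0, 0]],
  [0, [0, 0, 7], [0, 0, 0]],
  [0, [0, 0, 7], [0, 0, 0]],
  [0, [0, 0, 7], [0, 0, 0]],
  [0, [0, 0, 7], [0, 0, 0]],
  [0, [0, 0, 7], [0, 0, 0]],
  [0, [0, 0, 7], [0, 0, 0]],
  [0, [0, 0, 7], [0, 0, 0]],
  [0, [0, 0, 7], [0, 0, 0]],
  [0, [0, 0, 7], [0, 0, 0]],
  [0, [0, 0, 7], [0, 0, 0]],
  [0, [0, 0, 6], [0, 0, 0]],
])

```text
t: 12.48
position: [0.5385, -0.0182, 0.1251]
eef_rot: [-1.993, 1.571, 2.836]
force: [1.4, 1.7, 0.3]
gripper_width: 0.0005
```

Emit:
play_rows([
  [0, [0, 0, 4], [0, 0, 0]],
  [0, [0, 0, 4], [0, 0, 0]],
  [0, [0, 0, 4], [0, 0, 0]],
  [0, [0, 0, 4], [0, 0, 0]],
])

```text
t: 12.98
position: [0.5403, -0.0337, 0.1251]
eef_rot: [-2.037, 1.57, 2.792]
force: [0.0, 2.2, 0.0]
gripper_width: 0.0003
```

Run:
```python
from h import *
show()
```

```text
t 12.975 pos [ 0.5403 -0.0337  0.1251] case xy [-0.0027 -0.1598] F [0.01 2.22 0.02] w 0.0003385461300034475
```

Still sliding at about 2 N. I'll keep going in small steps until the force rises.

Emit:
play_rows([
  [0, [0, 0, 2.5], [0, 0, 0]],
  [0, [0, 0, 2.5], [0, 0, 0]],
  [0, [0, 0, 2], [0, 0, 0]],
])

```text
t: 13.35
position: [0.5411, -0.0406, 0.1251]
eef_rot: [-2.131, 1.57, 2.697]
force: [-0.7, 1.2, 1.1]
gripper_width: 0.0004
```

Emit:
play_rows([
  [0, [0, 0, 2], [0, 0, 0]],
  [0, [0, 0, 2], [0, 0, 0]],
  [0, [0, 0, 0], [0, 0, 0]],
])

```text
t: 13.72
position: [0.5412, -0.0414, 0.1251]
eef_rot: [-2.846, 1.566, 1.984]
force: [-0.4, 7.4, 3.6]
gripper_width: 0.0004
```

Emit:
play_rows([
  [0, [0, 0, 2], [0, 0, 0]],
  [0, [0, 0, 2], [0, 0, 0]],
  [0, [0, 0, 0], [0, 0, 0]],
])

```text
t: 14.1
position: [0.5412, -0.0416, 0.1251]
eef_rot: [-2.878, 1.561, 1.954]
force: [-3.3, 14.3, 5.1]
gripper_width: 0.0005
```

The force rises to 14 N with no further movement, so the lid is at its end stop. Back off, rise and check.

Emit:
play_rows([
  [0, [0, 0, -10], [0, 0, 0]],
  [0, [0, 0, -6], [0, 0, 0]],
  [0, [-30, 0, 0], [0, 0, 0]],
  [0, [-50, 0, 0], [0, 0, 0]],
  [0, [-50, 0, 0], [0, 0, 0]],
  [0, [-20, 0, 0], [0, 0, 0]],
  [0, [0, -50, 0], [0, 0, 0]],
  [0, [0, -30, 0], [0, 0, 0]],
  [0, [0, 0, 0], [0, 0, 0]],
])

```text
t: 15.22
position: [0.4589, -0.0431, 0.2752]
eef_rot: [-3.045, 1.57, 1.782]
force: [1.5, 0.0, 0.3]
gripper_width: 0.0003
```

Run:
```python
from h import *; import pickle
show(); c=save("wrist","w5.png"); pickle.dump(c,open("w5.pkl","wb"))
```

```text
t 15.225 pos [ 0.4589 -0.0431  0.2752] case xy [-0.0845 -0.1596] F [1.55 0.05 0.31] w 0.0003428487063301361
```

View pics/w5.png

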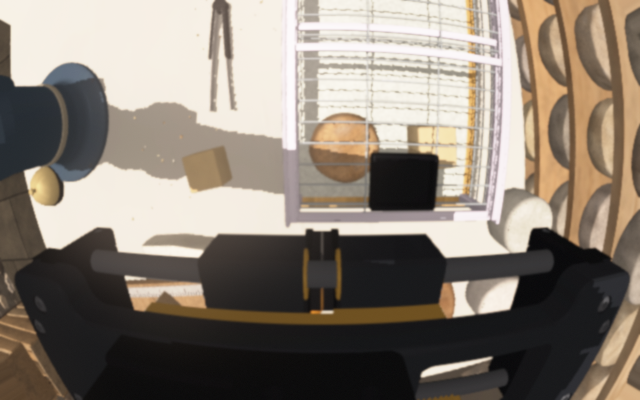

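Run:
```python
from h import *; import pickle
c=pickle.load(open("w5.pkl","rb"))
def P(n,z,px):
    q=at_z("wrist",px,z,c)[:,:2]-o; print(n,np.round(np.column_stack([q@X[:2],q@Y[:2]]),4).tolist())
P("cup +y edge",.123,[(370,153),(437,153)])
P("left lid bar",.115,[(400,43),(400,55)])
P("tomme L,R",.07,[(309,147),(380,147)])
ctrl.hand_in()
```

```text
cup +y edge [[-0.0372, -0.1227], [0.0335, -0.1212]]
left lid bar [[-0.0053, -0.0091], [-0.0056, -0.022]]
tomme L,R [[-0.0994, -0.1223], [-0.0171, -0.122]]
the job is handed in; nothing more can be done
```

I pointed out the small brown tomme, which lies in the right front quarter of the case, pushed its lid shut again, and handed the job in at about 15 s. No verdict was reported, so the results below are from my own readings.

- **Opening:** I pushed the right lid about 72 mm further open, from slightly ajar, for an estimated 90 mm in total. I stopped there because its cup would soon have met the edge of the left lid.
- **Pointing:** the fingertips held about 11 mm above the top for about 2.7 s, with no contact force beyond sensor noise. They were about 11 mm off the tomme's middle, to stay clear of the lid's edge.
- **Closing:** I pushed the lid until it stopped moving and the force rose to 14 N, then backed off well above the case.

**Last checks:**
- In the last picture the right lid is up against its end rail. Its cup is about 17 mm further towards shut than at the start.
- The left lid's edge measured within about 5 mm of where it began, and the tomme within about 3 mm, both about my measuring error.
- I did not re-measure the other cheeses or the things on the counter.

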